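# Swap the finned power module in a cooler base

### The arm

A 6-joint arm with a two-finger parallel gripper is mounted at the origin on the work surface. World frame = base frame: x ahead of the robot, y to its left, z up, the work surface at z = 0. Lengths are in m, angles in rad, forces in N, time in s.
With the tool pointing down it reaches from about 0.25 to 0.775 m from the base axis. Payload 4 kg.
Tool frame: the origin (TCP) lies midway between the tips of the shut fingers; the grasp point (between the pads) lies 19 mm behind it; z points along the fingers, x is the direction in which the jaws open and shut, and the axes are right-handed (so a half turn about z gives the same grasp; the last joint's range is limited). The gripper opens to 94 mm and grips with 3 to 60 N. Pads are 16 mm wide; open, the fingers measure 119 mm over their backs; the gripper's body (75 mm by 177 mm) begins 78 mm behind the grasp point.
Start: joints at [-1.219, 0.087, 1.371, -0, 1.684, -0.103], TCP at [0.242, -0.494, 0.206] pointing down, gripper open.
Joint ranges: [-3.1, 3.1], [-0.76, 2.03], [0.27, 2.55], [-1.08, 4.22], [0.17, 2.65], [-2.57, 2.57]. Speed limits (rad/s): [2.79, 2.79, 3.14, 3.14, 3.14, 3.14].

### API

Orientations are given as [roll, pitch, yaw] about the fixed x, y, z axes, in that order (R = Rz(yaw) Ry(pitch) Rx(roll)).
In Python, from bench import * gives the robot as it stands.
- The arm moves only by the tool send_rows, never from a script. Its argument "rows" is one flat list of numbers, 7 for each row, row after row: the shift along the world's x, y, z in mm, then the turn, a rotation vector about the world's x, y, z in degrees, then the opening, from 0 (shut) to 1 (fully open). A call has exactly 8 rows; each row shifts and turns the commanded pose from where the row before left it; what a row does not reach is not made up. A row lasts 1/8 s, in which the tool goes at most 62.5 mm and 10.7 degrees, less where a joint would pass 70% of its speed; a pose out of reach is approached as far as the arm can. A call is refused whole if a number of a shift passes 62.5 or a number of a turn 10.7, either way. A call with a gripper value outside its range is refused whole. The fingers move at their own pace and stop on an object; the grip force is fixed at half the most. Time passes only in rows, so rows that do not move let the fingers close, or fill a call up. It gives the time, the measured TCP pose, the force and the opening at its end, in the units of the state.
- get_obs(): the state, without advancing time (a new reading comes with each control period).
- snapshot(name): name is "side" or "top" or "wrist"; returns a dict with "color" (400x640x3 uint8, red, green, blue), "intrinsics" (3x3 intrinsics, pixels), "rvec" (rotation vector, rad) and "tvec" (3), from world to camera coordinates, as OpenCV has them; the wrist camera has in their place "T_tool_cam" (4x4, takes a point from camera to tool coordinates, whose origin is the TCP and whose axes are the tool frame's). Camera axes: x right, y down, z forward; pixel columns grow to the right and rows downward; lengths in m; the calibration is good to about 2 mm. The wrist camera is an equidistant fisheye: a pixel r from the principal point sees the ray r / f radians off the axis. A picture is of the moment at which its call begins: read the wrist's pose just before it. There is no depth.
- close_job(): hands the job in, once; it reports no verdict.
The state is a dict: "time": time; "joint_positions": joint angles; "qvel": joint speeds; "joint_torque": joint torques, N m; "tool_pos": TCP position; "ee_rot": TCP orientation; "wrist_force": force on the tool from outside, world axes, zero at the start; "wrist_torque": the same for the moment, N m; "width": finger opening in m.
Only numpy, scipy, OpenCV 4.12 (cv2) and the standard library are available. Lean on these libraries where they do the work, as an engineer would, in place of code of your own. Each camera call takes 0.05 s, during which the arm holds its last target.

### The job

Swap the power module in the finned cooler base: swing the retaining bar well clear, lift the old module out and set it down upright in the grey tray, then turn the spare so that its notch meets the key post and lower it gently, fins between fins, until it is fully home. Finally swing the bar fully closed over it. Set the modules down rather than drop them, and leave the other things on the bench where they are.

Things in the scene. Friction and masses are not known exactly. Their poses are not given: they have to be found in the camera images.
- cooler: Cooler base, fixed on the bench: dark plate 190 (x) x 144 (y) x 10 mm, origin at the centre of its underside. On it stand six aluminium fins along y (y -60 to 60), 6 mm thick, tops at 42 mm height (top 6 mm thinned to 3.5), at x -45, -27, -9, 9, 27, 45: 12 mm slots between. The bar's hinge pillar (24 mm dia) stands at x 78, y -44.
- home (a point): Point of the base at its x 0, y 0, z 70 mm, axes as the base: where the grip centre of a module lies when it is fully home, its plate resting on the base's fin tops, its x and y pointing the same way as the base's. Fins start to enter 30 mm higher; 3 mm play each side across the fins, about 4 mm along them at the key.
- key (a point): Top of the steel key post (12 in x, 14 in y, 62 mm high above the bench) that fills the slot x +18 of the base from y +48 to +62. This point is at base x 18, y 52, z 62; a rightly seated module's notch point lies straight under it. A module turned half round lands on the post and stays out.
- bar (a joint): Angle (rad) of the retaining bar about its vertical hinge: 0 = closed on its stop, pointing along the base's -x across the -y end of the module's plate; grows counter-clockwise seen from above as it swings out to the base's -y side, stop at 1.3; clear of the module from 0.9. Stays where left; about 1 N at the knob moves it.
- bar_hinge (a point): Point on the vertical hinge axis of the bar, at the knob's mid-height, 81 mm above the bench (axes turn with the bar).
- bar_knob (a point): Centre of the bar's upright round black knob, 18 mm dia, 63 to 99 mm above the bench, at the bar's free end 156 mm from the hinge axis. The bar is a dark flat 16 mm wide and 9 thick, underside 54 mm above the bench, 4 mm over a seated module's plate.
- old_grip (a point): Centre of the black grip rib on the OLD module, 58 mm above its fin tips. It starts seated in the base under the bar, its axes along the base's. It is exactly like the spare (see there).
- spare_grip (a point): Centre of the black grip rib (16 in x, 60 in y, 40 high) on top of the SPARE, an aluminium comb-shaped module of about 0.5 kg: plate 92 (x) x 120 (y) x 8 mm; below it five fins along y, 6 mm thick (tips 3.5), 30 deep, at x -36, -18, 0, 18, 36. Above the fin tips: plate 30 to 38, rib 38 to 78, this point 58. Starts standing on its fins on the bench beside the base, turned any way.
- spare_notch (a point): Middle of the notch in the spare's plate that lets the key post through: 20 mm wide (module x 8 to 28), 16 deep, cut in from the +y end, the fin below it cut short. This point is at module x 18, y 52, on the plate's upper face (38 mm above the fin tips).
- tray_in (a point): Centre of the inner floor of the shallow grey open tray, fixed on the bench on the other side of the base from the spare: 150 (x) x 190 (y) x 28 mm high outside, walls and floor about 4 mm. A module fits with its y along the tray's y.
- oil_filter: Black canister oil filter standing, 76 mm dia x 95 mm high (origin at the centre of its underside). A bystander: leave it where it is.
- piston: Aluminium engine piston standing, 80 mm dia x 55 mm high (origin at the centre of its underside). A bystander: leave it where it is.
- wrench: Steel wrench lying flat, 180 mm long (origin on its underside). A bystander: leave it where it is.
- driver: Screwdriver lying flat, 200 mm long (origin on its underside). A bystander: leave it where it is.
- socket: Steel socket standing, 32 mm dia x 50 mm high (origin at the centre of its underside). A bystander: leave it where it is.
- mug: White mug, 82 mm dia x 90 mm high (origin at the centre of its underside). A bystander: leave it where it is.
Not all that is in view belongs to the job. Leave any turquoise look-alike of the part that bears spare_grip alone.

How it is judged:
By the outcome, as a careful person would: the job done as asked, in the order asked, and still so for the second after the job is handed in, with the robot touching nothing.
It also fails if it takes over 72 s, if anything falls off the work surface, if the arm or the gripper's body presses on something with over 40 N, if the wrist force passes 120 N, or if a joint passes its speed limit or range.

## Working session

There is one attempt and no reset: what is moved stays moved. The work goes in short steps, Python scripts to look and compute and a tool call to move; the robot and the scene stay as the last step left them, time stands still between calls to the robot, and variables do not carry over. Pictures are saved under pics/ and viewed, and the job is handed in when it is done.

Besides the shell and the picture viewer there is one more tool, called after "Call:" in YAML: its name, and indented under it one key for each argument. send_rows: Moves the arm, as the interface text tells. Its arguments: {"type":"object","properties":{"rows":{"type":"array","items":{"type":"number"}}},"required":["rows"]}

```bash
mkdir -p pics; ls; python3 - <<'E'
from bench import *
import cv2,numpy as np,pickle
o=get_obs();print({k:np.round(v,3) for k,v in o.items()})
for n in ["side","top","wrist"]:
    s=snapshot(n);pickle.dump(s,open(f"{n}0.pkl","wb"))
    cv2.imwrite(f"pics/{n}0.png",s["color"][:,:,::-1]);print(n,s["intrinsics"],{k:v for k,v in s.items() if k not in("color","intrinsics")})
E
```

```text
pics
{'time': np.float64(0.0), 'joint_positions': array([-1.219,  0.088,  1.372,  0.   ,  1.684, -0.103]), 'qvel': array([-0.   , -0.   ,  0.001,  0.001, -0.002, -0.   ]), 'joint_torque': array([ 0.0000e+00, -3.4018e+01, -3.0243e+01,  7.2000e-02,  3.3000e-02,
       -0.0000e+00]), 'tool_pos': array([ 0.241, -0.494,  0.204]), 'ee_rot': array([-3.141e+00,  2.000e-03, -1.116e+00]), 'wrist_force': array([0.379, 0.505, 0.177]), 'wrist_torque': array([0.016, 0.029, 0.053]), 'width': np.float64(0.094)}
side [[520.03751386   0.         322.6940959 ]
 [  0.         520.03751386 203.81068741]
 [  0.           0.           1.        ]] {'rvec': array([ 0.90803268, -2.31791967,  1.24351039]), 'tvec': array([0.41294294, 0.25788247, 1.27074616])}
top [[452.5537359    0.         321.58311211]
 [  0.         452.5537359  201.04837021]
 [  0.           0.           1.        ]] {'rvec': array([ 2.06060453, -2.15474159,  0.22807346]), 'tvec': array([0.03138829, 0.5760493 , 1.07927971])}
wrist [[309.70691629   0.         321.36391415]
 [  0.         309.70691629 199.29009905]
 [  0.           0.           1.        ]] {'T_tool_cam': array([[ 9.99999397e-01,  6.72321609e-04, -8.68126048e-04,
        -1.28562719e-03],
       [-4.54340311e-04,  9.73124215e-01,  2.30280385e-01,
        -6.54879855e-02],
       [ 9.99616958e-04, -2.30279852e-01,  9.73123934e-01,
        -1.78886481e-01],
       [ 0.00000000e+00,  0.00000000e+00,  0.00000000e+00,
         1.00000000e+00]])}
```

View pics/side0.png

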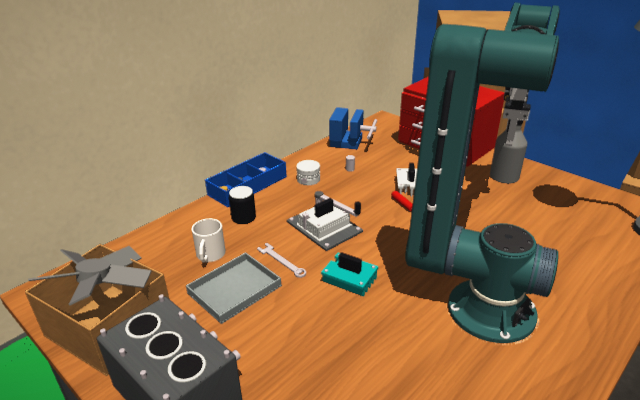

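View pics/top0.png

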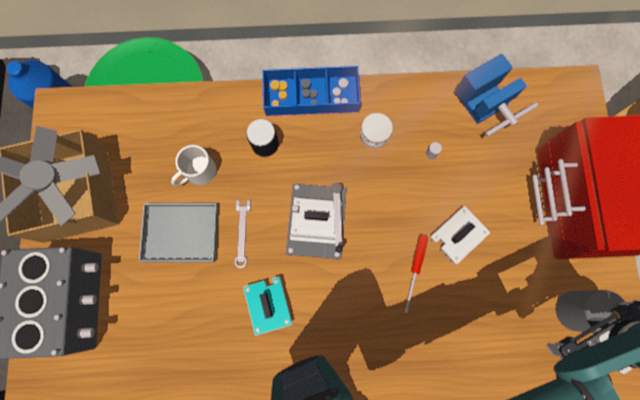

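View pics/wrist0.png

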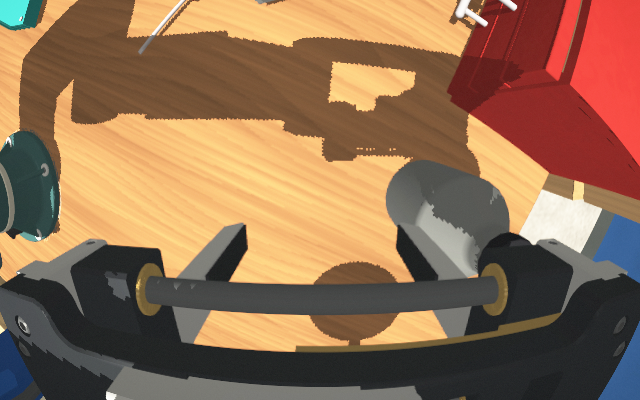

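```bash
python3 - <<'E'
import cv2
a=cv2.imread("pics/top0.png")
c=cv2.resize(a[165:275,270:370],None,fx=5,fy=5,interpolation=cv2.INTER_CUBIC);cv2.imwrite("pics/c1.png",c)
c=cv2.resize(a[190:280,395:505],None,fx=6,fy=6,interpolation=cv2.INTER_CUBIC);cv2.imwrite("pics/c2.png",c)
a=cv2.imread("pics/side0.png")
c=cv2.resize(a[180:260,275:375],None,fx=6,fy=6,interpolation=cv2.INTER_CUBIC);cv2.imwrite("pics/c3.png",c)
E
```

```text
(no output)
```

View pics/c1.png

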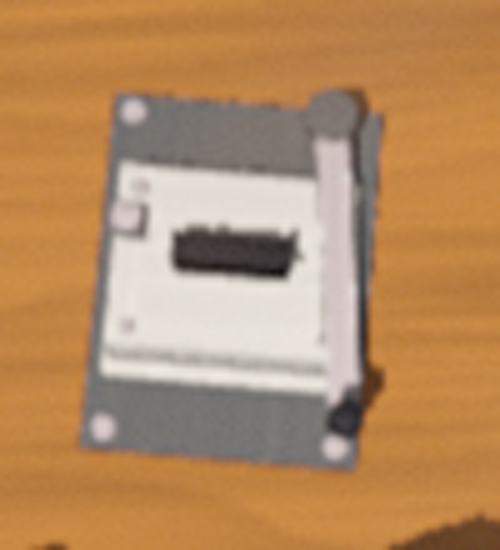

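View pics/c2.png

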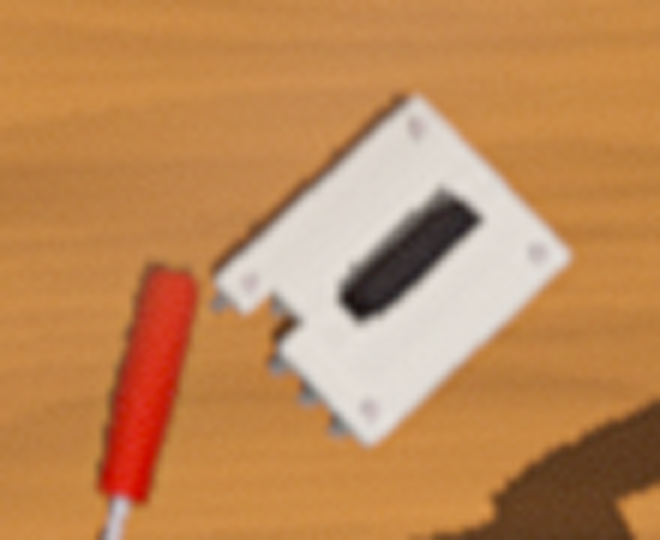

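View pics/c3.png

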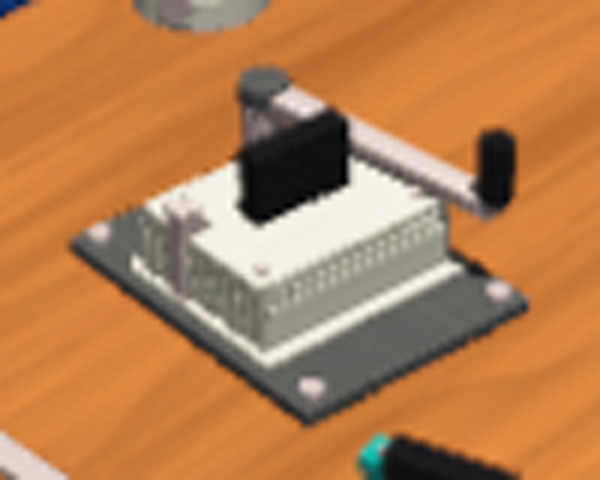

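```bash
cat > h.py <<'E'
import cv2,numpy as np,pickle
from scipy.spatial.transform import Rotation as Rn
def ray(s,uv,tool=None):
    uv=np.atleast_2d(np.array(uv,float));K=s["intrinsics"]
    d=(uv-K[[0,1],[2,2]])/K[0,0]
    if "rvec" in s:
        R=cv2.Rodrigues(s["rvec"])[0];d=np.c_[d,np.ones(len(d))]@R;o=-R.T@s["tvec"]
    else:
        r=np.linalg.norm(d,axis=1,keepdims=True)+1e-12
        d=np.c_[d/r*np.sin(r),np.cos(r)];T=tool@s["T_tool_cam"];d=d@T[:3,:3].T;o=T[:3,3]
    return o,d
def onz(s,uv,z,tool=None):
    o,d=ray(s,uv,tool);t=(z-o[2])/d[:,2];return o+d*t[:,None]
def proj(s,P,tool=None):
    P=np.atleast_2d(np.array(P,float));K=s["intrinsics"]
    if "rvec" in s: return cv2.projectPoints(P,s["rvec"],s["tvec"],K,None)[0][:,0]
    T=np.linalg.inv(tool@s["T_tool_cam"]);p=P@T[:3,:3].T+T[:3,3]
    h=np.linalg.norm(p[:,:2],axis=1);th=np.arctan2(h,p[:,2]);return p[:,:2]/h[:,None]*th[:,None]*K[0,0]+K[[0,1],[2,2]]
def toolT(o):
    T=np.eye(4);T[:3,:3]=Rn.from_euler("xyz",o["ee_rot"]).as_matrix();T[:3,3]=o["tool_pos"];return T
def rect(s,mask,z,tool=None):
    """min area rect of largest blob on plane z, m"""
    c,_=cv2.findContours(mask.astype(np.uint8),cv2.RETR_EXTERNAL,cv2.CHAIN_APPROX_NONE)
    c=max(c,key=cv2.contourArea)[:,0];h=cv2.convexHull(c)[:,0]
    p=onz(s,h,z,tool)[:,:2]
    r=cv2.minAreaRect((p*1000).astype(np.float32));return np.array(r[0])/1000,r[1],r[2],c
E
python3 - <<'E'
from h import *
s=pickle.load(open("top0.pkl","rb"));im=s["color"];hsv=cv2.cvtColor(im,cv2.COLOR_RGB2HSV)
H,S,V=[hsv[...,i].astype(int) for i in range(3)]
def roi(m,u0,u1,v0,v1):
    k=np.zeros(m.shape,bool);k[v0:v1,u0:u1]=1;return m&k
print("cand white spare");m=roi((S<40)&(V>170),425,500,195,275);print(rect(s,m,.038)[:3])
m=roi((V<70),440,485,210,255);r=rect(s,m,.078);print("spare rib",r[:3])
m=roi((S<60),280,350,175,265);r=rect(s,m,.010);print("base",r[:3])
m=roi((S<60)&(V>150),285,333,190,250);r=rect(s,m,.050);print("old plate",r[:3])
m=roi((V<70),300,333,195,225);r=rect(s,m,.078+.012);print("old rib",r[:3])
m=roi((S<80),130,225,195,270);r=rect(s,m,.028);print("tray",r[:3], onz(s,r[3].mean(0),0.028))
print(onz(s,[[270+112/5-.5,165+95/5-.5],[270+82/5-.5,165+445/5-.5],[270+357/5-.5,165+468/5-.5]],.010))
print("hinge",onz(s,[[270+333/5-.5,165+113/5-.5]],.063),"knobtop",onz(s,[[270+345/5-.5,165+416/5-.5]],.099))
print("key",onz(s,[[270+129/5,165+216/5]],.062))
E
```

```text
cand white spare
(array([ 0.48013123, -0.34050143]), (92.37319946289062, 121.71053314208984), 38.9272346496582)
spare rib (array([ 0.47901059, -0.33543524]), (14.240891456604004, 61.300533294677734), 38.66667938232422)
base (array([0.54203815, 0.02098237]), (142.26300048828125, 195.89093017578125), 82.69657135009766)
old plate (array([0.53223761, 0.03147984]), (107.76982116699219, 112.24993133544922), 83.39220428466797)
old rib (array([0.5356864 , 0.02068046]), (53.94086837768555, 16.94321060180664), 82.9623031616211)
tray (array([0.52077069, 0.37547919]), (195.88714599609375, 150.10606384277344), 87.44725036621094) [[0.51944559 0.37600698 0.028     ]]
[[ 0.63963447  0.08222869  0.01      ]
 [ 0.45424993  0.10329797  0.01      ]
 [ 0.43614875 -0.03759357  0.01      ]]
hinge [[ 0.61123017 -0.03275105  0.063     ]] knobtop [[ 0.45325042 -0.0294321   0.099     ]]
key [[0.56145582 0.07122562 0.062     ]]
```

Candidates for "spare": white comb module at top-view px (460,235) with notch, turquoise look-alike at (267,305), and the white seated old module at (316,215). By description I choose (460,235). The close crop shows the white plate 92x122 mm with the notch at its lower-left end. The bar knob is at top px (339,248). It starts with the bar slightly open (about 0.1 rad).

Call:
send_rows:
  rows: [26,58,-6,0,0,-3.4,0.5,26,58,-6,0,0,-3.4,0.5,26,58,-6,0,0,-3.4,0.5,26,58,-6,0,0,-3.4,0.5,26,58,-6,0,0,-3.4,0.5,26,58,-6,0,0,-3.4,0.5,26,58,-6,0,0,-3.4,0.5,26,58,-6,0,0,-3.4,0.5]

```text
time: 1.15
tool_pos: [0.4456, -0.0379, 0.1583]
ee_rot: [-3.141, -0.0, -1.593]
wrist_force: [0.8, -1.1, -0.2]
width: 0.0472
```

```bash
cat > look.py <<'E'
from bench import *
from h import *
import sys
n=sys.argv[1]
o=get_obs();print(o["time"],np.round(o["tool_pos"],4),np.round(np.degrees(o["ee_rot"]),2),np.round(o["wrist_force"],1),round(float(o["width"]),4))
for c in sys.argv[2:]:
    s=snapshot(c);s["tool"]=toolT(o);pickle.dump(s,open(f"{c}{n}.pkl","wb"));cv2.imwrite(f"pics/{c}{n}.png",s["color"][:,:,::-1])
E
python3 look.py 1 wrist
```

```text
1.15 [ 0.4456 -0.0379  0.1583] [-1.7997e+02 -3.0000e-02 -9.1260e+01] [ 0.8 -1.1 -0.2] 0.0472
```

View pics/wrist1.png

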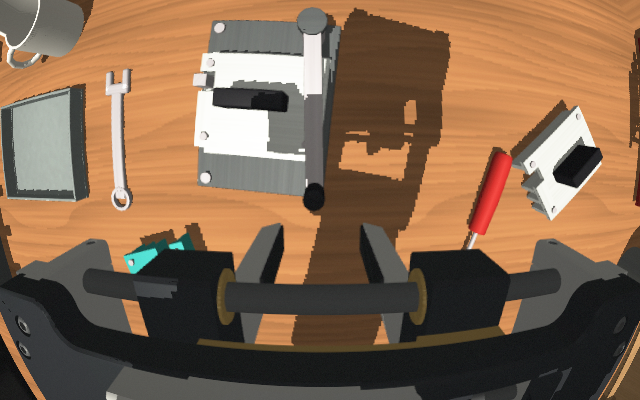

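The wrist view shows the knob at about (314,190), the hinge at (312,22), base bolts at the corners, and the spare at right (560,165).

```bash
python3 - <<'E'
from h import *
s=pickle.load(open("wrist1.pkl","rb"));T=s["tool"]
print("knob top",onz(s,[[314,187]],.099,T),"hinge",onz(s,[[312,20]],.063,T), "rib",onz(s,[[234,92],[250,93]],.09,T))
print("bolts",onz(s,[[220,28],[205,177]],.013,T))
print("spare plate corners",onz(s,[[577,108],[601,156],[553,219],[513,156]],.038,T))
E
python3 look.py 2
```

```text
knob top [[ 0.46416029 -0.0316471   0.099     ]] hinge [[ 0.60973281 -0.03219107  0.063     ]] rib [[0.54265554 0.03156156 0.09      ]
 [0.54075461 0.01814941 0.09      ]]
bolts [[0.62755447 0.06939083 0.013     ]
 [0.4620217  0.09208054 0.013     ]]
spare plate corners [[ 0.54933392 -0.35653655  0.038     ]
 [ 0.49147812 -0.41399208  0.038     ]
 [ 0.40805398 -0.32731381  0.038     ]
 [ 0.48448273 -0.25032008  0.038     ]]
1.2 [ 0.4471 -0.0303  0.1572] [-179.97    0.41  -90.84] [ 0.8  5.1 -1.2] 0.0474
```

Call:
send_rows:
  rows: [8,-1,-20,0,0,0,0.5,0,0,-40,0,0,0,0.5,0,0,-23,0,0,0,0.5,0,0,0,0,0,0,0.5,1,-13.5,0,0,0,5,0.5,1.4,-13.5,0,0,0,5,0.5,3,-13.3,0,0,0,5,0.5,4,-13,0,0,0,5,0.5]

```text
time: 2.2
tool_pos: [0.4637, -0.0946, 0.0772]
ee_rot: [-3.139, -0.001, -1.239]
wrist_force: [1.1, 1.0, -0.2]
width: 0.0468
```

```bash
python3 look.py 3 wrist
```

```text
2.2 [ 0.4637 -0.0946  0.0772] [-1.7984e+02 -4.0000e-02 -7.0980e+01] [ 1.1  1.  -0.2] 0.0468
```

View pics/wrist3.png

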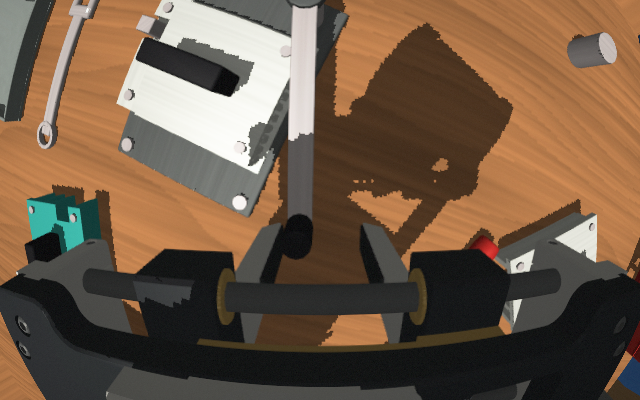

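The knob (298,235) sits between the fingers, and the bar is following. I continue along the arc.

Call:
send_rows:
  rows: [5,-12.5,0,0,0,5,0.5,6,-12,0,0,0,5,0.5,7.3,-11.4,0,0,0,5,0.5,8.3,-10.8,0,0,0,5,0.5,9.2,-10,0,0,0,5,0.5,10,-9.2,0,0,0,5,0.5,10.8,-8.3,0,0,0,5,0.5,11.4,-7.3,0,0,0,5,0.5]

```text
time: 3.25
tool_pos: [0.5312, -0.1757, 0.0768]
ee_rot: [-3.141, -0.001, -0.542]
wrist_force: [-0.3, 1.1, -0.8]
width: 0.0468
```

```bash
python3 look.py 4 wrist top; python3 - <<'E'
import cv2
a=cv2.imread("pics/top4.png");cv2.imwrite("pics/top4c.png",cv2.resize(a[150:310,260:440],None,fx=4,fy=4,interpolation=cv2.INTER_CUBIC)[:600])
E
```

```text
3.25 [ 0.5312 -0.1757  0.0768] [-1.7995e+02 -4.0000e-02 -3.1050e+01] [-0.3  1.1 -0.8] 0.0468
```

View pics/wrist4.png

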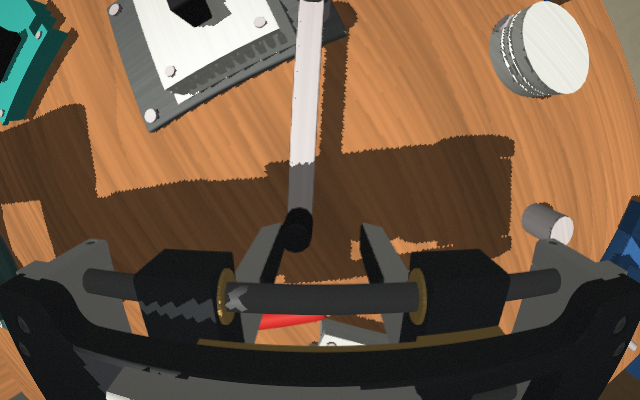

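View pics/top4c.png

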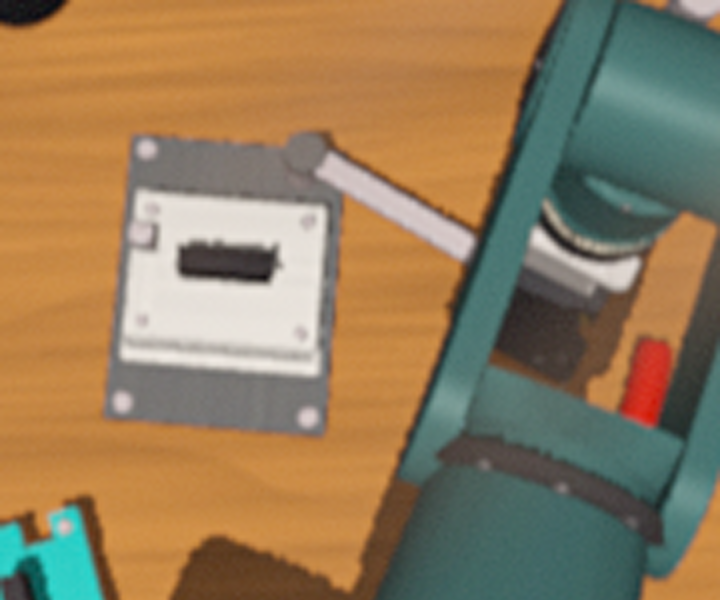

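The bar is at about 1.1 rad, with the knob at wrist px (298,230). The old plate is now fully visible, so I measure it from this picture.

```bash
python3 - <<'E'
from h import *
s=pickle.load(open("top4.pkl","rb"));im=s["color"];hsv=cv2.cvtColor(im,cv2.COLOR_RGB2HSV)
H,S,V=[hsv[...,i].astype(int) for i in range(3)]
def roi(m,u0,u1,v0,v1):
    k=np.zeros(m.shape,bool);k[v0:v1,u0:u1]=1;return m&k
m=roi((S<60),280,345,175,265);c,_=cv2.findContours(m.astype(np.uint8),0,1)
f=lambda u,v:(260+u/4-.375,150+v/4-.375)
# base corners
P=onz(s,[f(135,135),f(107,416),f(325,436)],.010);print("base",P, "c",(P[0]+P[2])/2,"yaw",np.degrees(np.arctan2(*(P[0]-P[1])[[1,0]])),np.linalg.norm(P[0]-P[1]),np.linalg.norm(P[2]-P[1]))
B=onz(s,[f(147,149),f(122,402),f(308,417)],.013);print("bolts",B,(B[0]+B[2])/2,np.degrees(np.arctan2(*(B[0]-B[1])[[1,0]])),np.linalg.norm(B[0]-B[1]),np.linalg.norm(B[2]-B[1]))
p=onz(s,[f(153,209),f(309,221),f(301,333),f(142,319)],.050);print("plate screws",p,p.mean(0))
p=onz(s,[f(137,190),f(329,206)],.050);print("plate topedge",p,np.linalg.norm(p[0]-p[1]))
ys,xs=np.nonzero(roi(V<70,300,333,205,225));print("rib top px",xs.mean(),ys.mean(),onz(s,[[xs.mean(),ys.mean()]],.085))
print("hinge",onz(s,[f(309,151)],.063))
print("key",onz(s,[f(143,231)],.062))
E
```

```text
base [[ 0.63980014  0.07829205  0.01      ]
 [ 0.45387396  0.10208401  0.01      ]
 [ 0.43481017 -0.03745785  0.01      ]] c [0.53730515 0.0204171  0.01      ] yaw -7.2921979088863305 0.18744225935107053 0.14083806460335546
bolts [[ 0.62907254  0.07046602  0.013     ]
 [ 0.46212299  0.09195949  0.013     ]
 [ 0.44716618 -0.02707798  0.013     ]] [0.53811936 0.02169402 0.013     ] -7.336037344868531 0.16832742204033796 0.11997343853248238
plate screws [[ 0.58011166  0.06605234  0.05      ]
 [ 0.56782734 -0.03286157  0.05      ]
 [ 0.49631429 -0.02415384  0.05      ]
 [ 0.50966115  0.07530458  0.05      ]] [0.53847861 0.02108538 0.05      ]
plate topedge [[ 0.59298604  0.0758559   0.05      ]
 [ 0.57700738 -0.04609554  0.05      ]] 0.12299378342722012
rib top px 317.672131147541 215.7377049180328 [[0.53548157 0.01698164 0.085     ]]
hinge [[ 0.61042325 -0.03467819  0.063     ]]
key [[0.56362012 0.07222615 0.062     ]]
```

Call:
send_rows:
  rows: [6,-3,0,0,0,2.5,0.5,6,-3,0,0,0,2.5,0.5,0,0,0,0,0,0,0.5,-6,3,0,0,0,0,0.5,0,0,20,0,0,0,0.5,0,0,60,0,0,0,0.6,-10,30,30,0,0,8,0.8,0,50,10,0,0,8,1]

```text
time: 4.35
tool_pos: [0.5269, -0.0991, 0.1989]
ee_rot: [3.141, -0.006, -0.177]
wrist_force: [0.3, 0.3, -0.1]
width: 0.0734
```

```bash
python3 look.py 5
```

```text
4.35 [ 0.5269 -0.0991  0.1989] [179.95  -0.32 -10.13] [ 0.3  0.3 -0.1] 0.0734
```

Call:
send_rows:
  rows: [5,40,-10,0,0,1.4,1,3,40,-15,0,0,1.4,1,3,34,-20,0,0,0,1,0,0,0,0,0,0,1,0,0,0,0,0,0,1,0,0,0,0,0,0,1,0,0,0,0,0,0,1,0,0,0,0,0,0,1]

```text
time: 5.35
tool_pos: [0.5378, 0.0146, 0.1509]
ee_rot: [3.142, -0.001, -0.129]
wrist_force: [0.5, -0.7, -0.0]
width: 0.0939
```

```bash
python3 look.py 6 wrist top
```

```text
5.35 [0.5378 0.0146 0.1509] [ 1.80e+02 -4.00e-02 -7.41e+00] [ 0.5 -0.7 -0. ] 0.0939
```

View pics/wrist6.png

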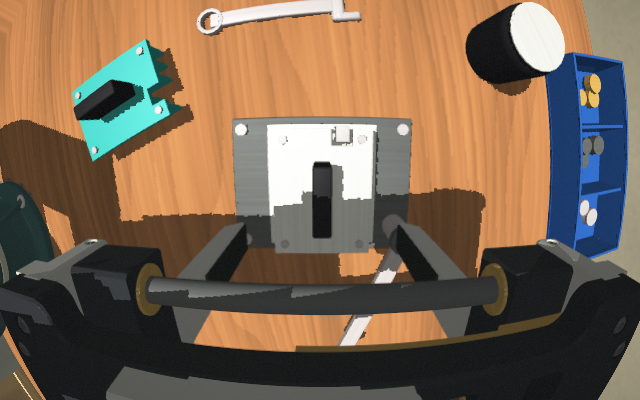

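View pics/top6.png

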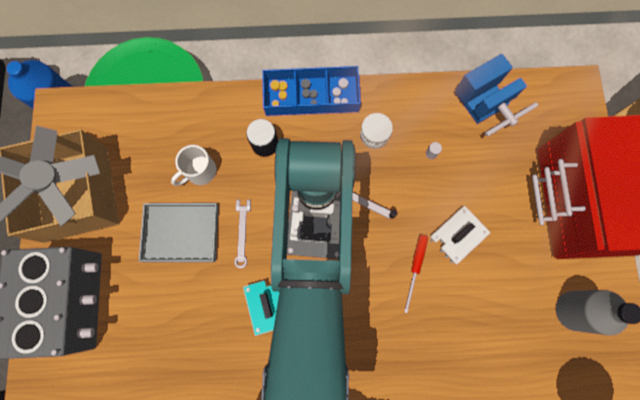

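Wrist view: rib px (322,165–238), bolts (241,130) and (403,130), key post (343,134), with the bar well outside. Next I check the offset.

```bash
python3 - <<'E'
from h import *
s=pickle.load(open("wrist6.pkl","rb"));T=s["tool"]
im=s["color"];V=im.max(2)
b=onz(s,[[241,130],[403,130]],.013,T);print(b,np.degrees(np.arctan2(*(b[1]-b[0])[[1,0]])))
m=np.zeros(V.shape,bool);m[150:243,305:340]=(V<50)[150:243,305:340]
print(rect(s,m,.09,T)[:3]); print(onz(s,[[322,162],[322,238]],.09,T))
# expected
R=Rn.from_euler("z",-7.3,degrees=True).as_matrix();c=np.array([.538,.0213,0])
E=[[-84,60,13],[84,60,13],[0,30,90],[0,-30,90],[18,55,62]]
print(proj(s,c+np.array(E)/1000@R.T,T).round(0))
s=pickle.load(open("top6.pkl","rb"));k=onz(s,[[393,212]],.099)[0];print("knob",k,"theta",np.arctan2(k[1]+.0335,k[0]-.6105)+2*np.pi-np.radians(172.7))
E
```

```text
[[0.46220906 0.09108033 0.013     ]
 [0.62888256 0.06953922 0.013     ]] -7.364165186366395
(array([0.53794696, 0.02367373]), (60.97541809082031, 14.282275199890137), 82.22052764892578)
[[ 0.54198639  0.05464052  0.09      ]
 [ 0.5339794  -0.00739247  0.09      ]]
[[241. 130.]
 [403. 129.]
 [322. 167.]
 [322. 239.]
 [343. 134.]]
knob [ 0.53388275 -0.16594354  0.099     ] theta 1.1737522700492269
```

Call:
send_rows:
  rows: [0,4,-40,0,0,0,1,0,3,-30,0,0,0,1,0,0,-20,0,0,0,1,0,0,0,0,0,0,1,0,0,0,0,0,0,0,0,0,0,0,0,0,0,0,0,0,0,0,0,0,0,0,0,0,0,0,0]

```text
time: 6.45
tool_pos: [0.5379, 0.0223, 0.061]
ee_rot: [-3.142, -0.001, -0.128]
wrist_force: [-1.1, 0.9, -0.6]
width: 0.0573
```

```bash
python3 look.py 7
```

```text
6.45 [0.5379 0.0223 0.061 ] [-1.80e+02 -6.00e-02 -7.34e+00] [-1.1  0.9 -0.6] 0.0573
```

Still closing (57 mm). I give it more time, then start the lift slowly.

Call:
send_rows:
  rows: [0,0,0,0,0,0,0,0,0,0,0,0,0,0,0,0,0,0,0,0,0,0,0,0,0,0,0,0,0,0,0,0,0,0,0,0,0,0,0,0,0,0,0,0,3,0,0,0,0,0,0,5,0,0,0,0]

```text
time: 7.45
tool_pos: [0.5364, 0.0224, 0.0674]
ee_rot: [3.141, 0.003, -0.128]
wrist_force: [-0.7, 0.3, -4.6]
width: 0.0157
```

```bash
python3 look.py 8
```

```text
7.45 [0.5364 0.0224 0.0674] [179.99   0.19  -7.34] [-0.7  0.3 -4.6] 0.0157
```

Call:
send_rows:
  rows: [0,0,8,0,0,0,0,0,0,12,0,0,0,0,0,0,16,0,0,0,0,0,0,20,0,0,0,0,0,0,22,0,0,0,0,0,0,22,0,0,0,0,0,30,10,0,0,0,0,0,40,0,0,0,1,0]

```text
time: 8.45
tool_pos: [0.5388, 0.0924, 0.1816]
ee_rot: [-3.141, -0.005, -0.112]
wrist_force: [-0.1, -0.3, -4.3]
width: 0.0159
```

```bash
python3 look.py 9 side wrist
```

```text
8.45 [0.5388 0.0924 0.1816] [-179.96   -0.28   -6.44] [-0.1 -0.3 -4.3] 0.0159
```

View pics/side9.png

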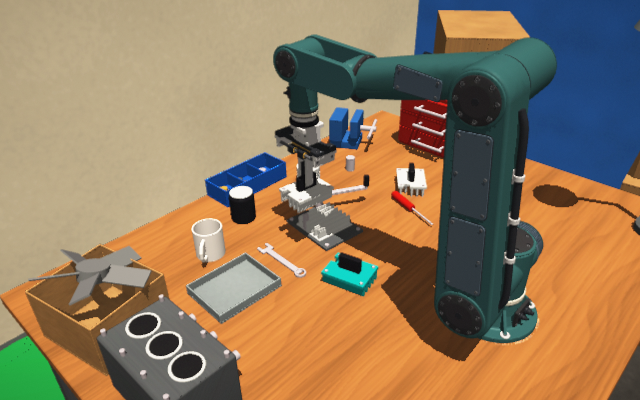

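View pics/wrist9.png

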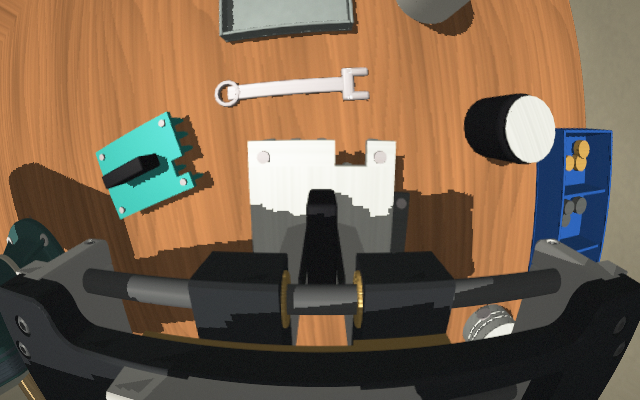

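The module is held level and clear of the base. I carry it to the tray.

Call:
send_rows:
  rows: [-2,42,0,0,0,1,0,-3,42,0,0,0,1,0,-3,42,0,0,0,1,0,-3,42,0,0,0,1,0,-3,42,0,0,0,0,0,-2,40,0,0,0,0,0,-2,30,0,0,0,0,0,0,0,0,0,0,0,0]

```text
time: 9.55
tool_pos: [0.5192, 0.3741, 0.1788]
ee_rot: [-3.141, -0.0, -0.038]
wrist_force: [-0.2, -0.4, -3.9]
width: 0.0157
```

```bash
python3 look.py 10 top wrist side
```

```text
9.55 [0.5192 0.3741 0.1788] [-1.7998e+02 -1.0000e-02 -2.1800e+00] [-0.2 -0.4 -3.9] 0.0157
```

View pics/wrist10.png

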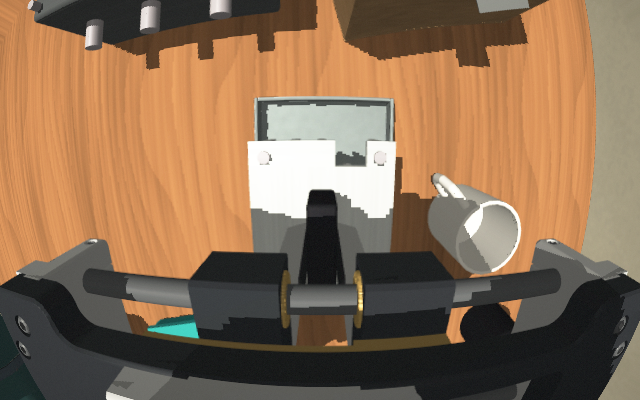

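View pics/side10.png

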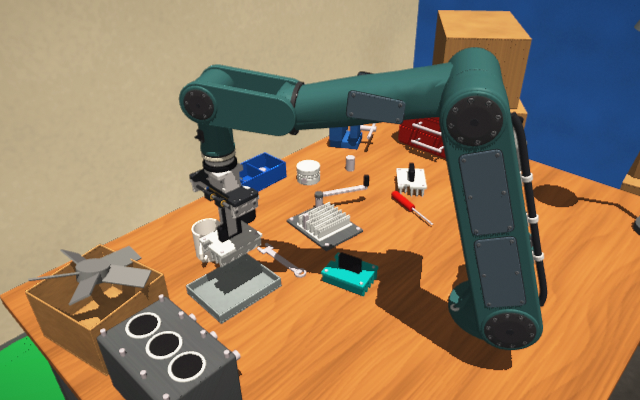

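```bash
python3 - <<'E'
from h import *
s=pickle.load(open("wrist10.pkl","rb"));T=s["tool"]
p=onz(s,[[255,98],[393,98]],.028,T);print(p)
yaw=np.arctan2(*(p[1]-p[0])[[1,0]]);print(np.degrees(yaw));y=np.array([-np.sin(yaw),np.cos(yaw)])
print("centre",p.mean(0)[:2]-y*.095)
E
```

```text
[[0.45077689 0.47710091 0.028     ]
 [0.59804046 0.47185025 0.028     ]]
-2.0420051364467184
centre [0.52102362 0.37953591]
```

Call:
send_rows:
  rows: [1,3,-20,0,0,0,0,0,0,-30,0,0,0,0,0,0,-30,0,0,0,0,0,0,-20,0,0,0,0,0,0,-12,0,0,0,0,0,0,-6,0,0,0,0,0,0,0,0,0,0,0,0,0,0,0,0,0,0]

```text
time: 10.7
tool_pos: [0.5214, 0.3758, 0.0619]
ee_rot: [-3.14, -0.002, -0.041]
wrist_force: [-0.6, -0.2, -3.9]
width: 0.0157
```

```bash
python3 look.py 11
```

```text
10.7 [0.5214 0.3758 0.0619] [-1.7992e+02 -1.2000e-01 -2.3400e+00] [-0.6 -0.2 -3.9] 0.0157
```

Call:
send_rows:
  rows: [0,0,-2,0,0,0,0,0,0,-2,0,0,0,0,0,0,-1.5,0,0,0,0,0,0,-1,0,0,0,0,0,0,-1,0,0,0,0,0,0,-1,0,0,0,0,0,0,0,0,0,0,0,0,0,0,0,0,0,0]

```text
time: 11.7
tool_pos: [0.5207, 0.3754, 0.0526]
ee_rot: [-3.141, -0.0, -0.041]
wrist_force: [-1.1, -0.1, -0.9]
width: 0.0159
```

```bash
python3 look.py 12 wrist
```

```text
11.7 [0.5207 0.3754 0.0526] [-1.7999e+02 -2.0000e-02 -2.3400e+00] [-1.1 -0.1 -0.9] 0.0159
```

Call:
send_rows:
  rows: [0,0,-0.5,0,0,0,0,0,0,0,0,0,0,0.6,0,0,0,0,0,0,0.6,0,0,0,0,0,0,0.6,0,0,0,0,0,0,0.6,0,0,0,0,0,0,0.6,0,0,20,0,0,0,0.6,0,0,40,0,0,0,0.6]

```text
time: 12.75
tool_pos: [0.5196, 0.3747, 0.111]
ee_rot: [3.139, 0.003, -0.041]
wrist_force: [1.1, -0.3, 0.0]
width: 0.0564
```

```bash
python3 look.py 13 wrist side
```

```text
12.75 [0.5196 0.3747 0.111 ] [179.87   0.19  -2.34] [ 1.1 -0.3  0. ] 0.0564
```

View pics/wrist13.png

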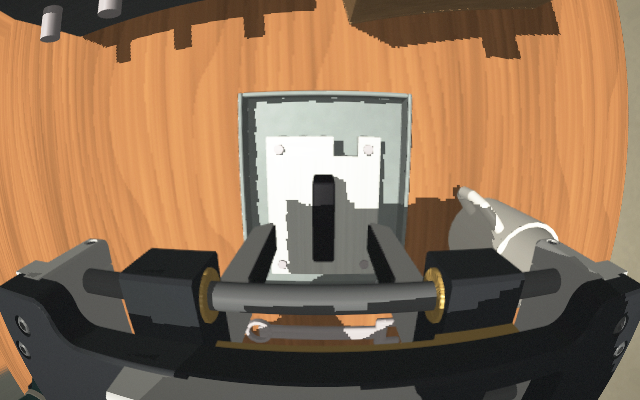

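View pics/side13.png

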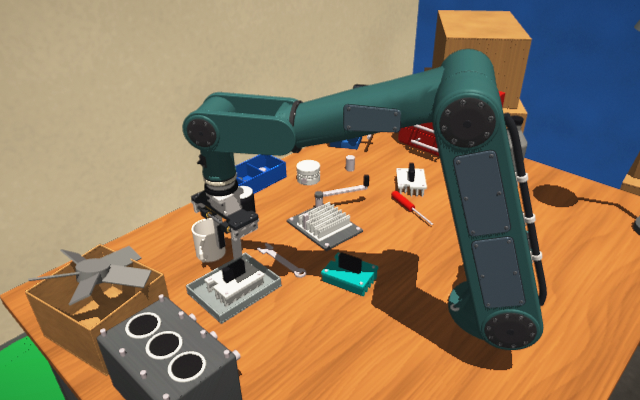

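The old module stands upright inside the tray (plate px 265–380 within walls 245–405). I move to the spare.

Call:
send_rows:
  rows: [-3,-20,40,0,0,4,0.8,-3,-55,30,0,0,4,1,-3,-58,0,0,0,4,1,-3,-58,0,0,0,4,1,-3,-58,0,0,0,4,1,-3,-58,0,0,0,4,1,-3,-58,0,0,0,4,1,-3,-58,0,0,0,4,1]

```text
time: 13.85
tool_pos: [0.4964, -0.0493, 0.182]
ee_rot: [3.141, -0.001, 0.52]
wrist_force: [0.5, 0.2, -0.3]
width: 0.0939
```

Call:
send_rows:
  rows: [-3,-58,0,0,0,4,1,-3,-58,0,0,0,3,1,-3,-58,0,0,0,2,1,-3,-58,0,0,0,0,1,-3,-48,0,0,0,0,1,-1,-12,0,0,0,0,1,0,0,0,0,0,0,1,0,0,0,0,0,0,1]

```text
time: 14.85
tool_pos: [0.481, -0.338, 0.1817]
ee_rot: [-3.141, -0.001, 0.676]
wrist_force: [0.0, 0.0, 0.1]
width: 0.0941
```

```bash
python3 look.py 14 wrist top
```

```text
14.85 [ 0.481  -0.338   0.1817] [-1.7999e+02 -4.0000e-02  3.8750e+01] [0.  0.  0.1] 0.0941
```

View pics/wrist14.png

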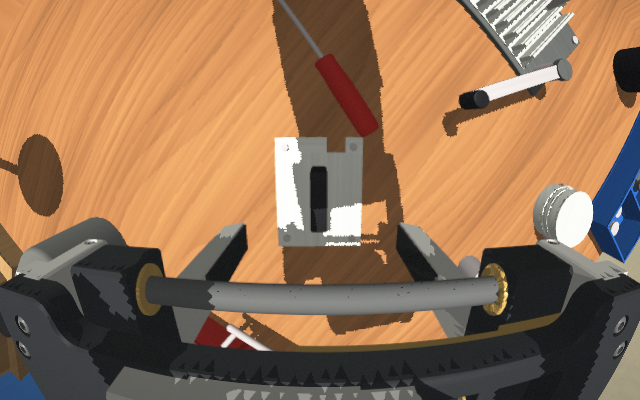

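View pics/top14.png

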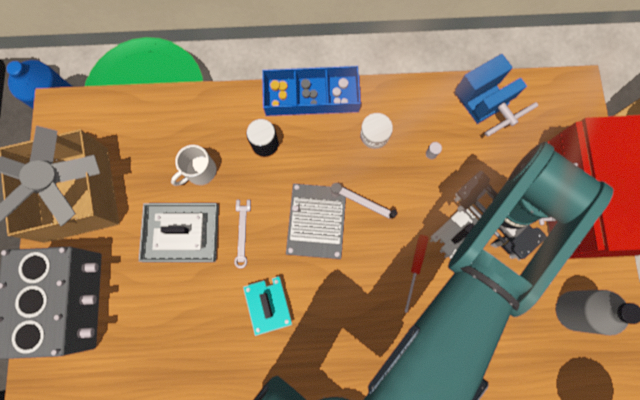

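Wrist view: spare plate corners at (275,138), (362,138), (279,246) and (361,246). Rib at (318,167–231), and the notch at the top right (340,145). The red driver handle tip at (372,130) is close but clear.

```bash
python3 - <<'E'
from h import *
s=pickle.load(open("wrist14.pkl","rb"));T=s["tool"]
im=s["color"];V=im.max(2)
m=np.zeros(V.shape,bool);m[155:240,300:336]=(V<50)[155:240,300:336]
r=rect(s,m,.078,T);print(r[:3])
p=onz(s,[[275,138],[362,138],[361,246],[279,246]],.038,T);print(p,p.mean(0))
print([np.linalg.norm(p[i]-p[(i+1)%4]) for i in range(4)],[np.degrees(np.arctan2(*(p[j]-p[i])[[1,0]])) for i,j in((0,1),(3,2),(3,0),(2,1))])
e=lambda c,yaw:proj(s,np.array([*c,0])+np.array([[-46,60,38],[46,60,38],[46,-60,38],[-46,-60,38],[0,30,78],[0,-30,78]])/1000@Rn.from_euler("z",yaw,degrees=True).as_matrix().T,T).round(1)
print(e((.480,-.3405),38.9))
E
cat > /dev/null; python3 -c "
import cv2;a=cv2.imread('pics/wrist14.png')[120:260,260:380];cv2.imwrite('pics/w14c.png',cv2.resize(a,None,fx=4,fy=4,interpolation=cv2.INTER_CUBIC))"
```

```text
(array([ 0.47784518, -0.33956702]), (14.801844596862793, 61.901954650878906), 38.953590393066406)
[[ 0.40704015 -0.32369287  0.038     ]
 [ 0.47780685 -0.26699488  0.038     ]
 [ 0.55447184 -0.35880106  0.038     ]
 [ 0.48252113 -0.41659925  0.038     ]] [ 0.48045999 -0.34152201  0.038     ]
[np.float64(0.09067848992730447), np.float64(0.11960725428498767), np.float64(0.09229049444484913), np.float64(0.11970368256116322)] [np.float64(38.701569189202495), np.float64(38.77500174315878), np.float64(129.0918339053114), np.float64(129.86439182355022)]
[[275.2 136.9]
 [363.5 136.7]
 [360.6 245.2]
 [278.8 245.3]
 [319.2 170.2]
 [319.4 232.1]]
```

View pics/w14c.png

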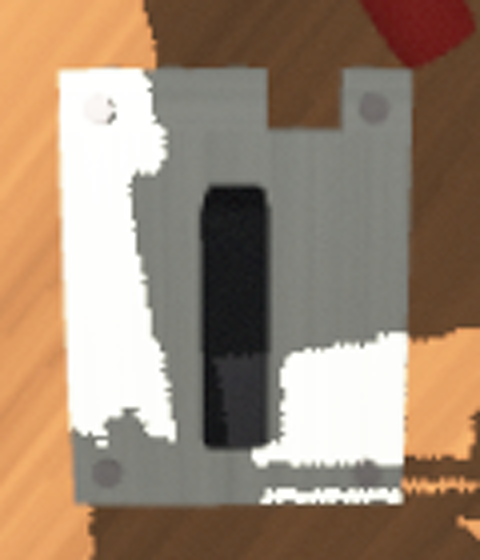

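Call:
send_rows:
  rows: [-1,-3,-30,0,0,0,0.5,0,0,-40,0,0,0,0.5,0,0,-40,0,0,0,0.5,0,0,-18,0,0,0,0.5,0,0,-6,0,0,0,0.5,0,0,0,0,0,0,0.5,0,0,0,0,0,0,0,0,0,0,0,0,0,0]

```text
time: 15.95
tool_pos: [0.4803, -0.3431, 0.0489]
ee_rot: [3.139, -0.001, 0.675]
wrist_force: [-0.3, 0.2, 0.4]
width: 0.0305
```

Call:
send_rows:
  rows: [0,0,0,0,0,0,0,0,0,0,0,0,0,0,0,0,0,0,0,0,0,0,0,0,0,0,0,0,0,0,0,0,0,0,0,0,0,3,0,0,0,0,0,0,5,0,0,0,0,0,0,8,0,0,0,0]

```text
time: 16.95
tool_pos: [0.4781, -0.342, 0.0618]
ee_rot: [-3.138, 0.002, 0.674]
wrist_force: [-0.3, -0.1, -6.6]
width: 0.0158
```

```bash
python3 look.py 15
```

```text
16.95 [ 0.4781 -0.342   0.0618] [-1.7977e+02  9.0000e-02  3.8640e+01] [-0.3 -0.1 -6.6] 0.0158
```

Call:
send_rows:
  rows: [0,0,15,0,0,0,0,0,0,25,0,0,0,0,0,0,35,0,0,0,0,0,10,35,0,0,-3,0,5,30,10,0,0,-5,0,7,45,0,0,0,-6,0,8,50,0,0,0,-6,0,8,50,0,0,0,-6,0]

```text
time: 17.95
tool_pos: [0.5078, -0.1563, 0.1847]
ee_rot: [3.14, -0.002, 0.217]
wrist_force: [1.0, -0.7, -5.9]
width: 0.0161
```

Call:
send_rows:
  rows: [8,50,0,0,0,-6,0,8,45,0,0,0,-6,0,7,35,0,0,0,-5,0,5,25,0,0,0,-3,0,3,14,0,0,0,0,0,0,5,0,0,0,0,0,0,0,0,0,0,0,0,0,0,0,0,0,0,0]

```text
time: 18.95
tool_pos: [0.5385, 0.0155, 0.1834]
ee_rot: [3.141, 0.0, -0.129]
wrist_force: [-0.6, 0.3, -6.2]
width: 0.0156
```

```bash
python3 look.py 16 wrist side
```

```text
18.95 [0.5385 0.0155 0.1834] [179.97   0.    -7.4 ] [-0.6  0.3 -6.2] 0.0156
```

View pics/wrist16.png

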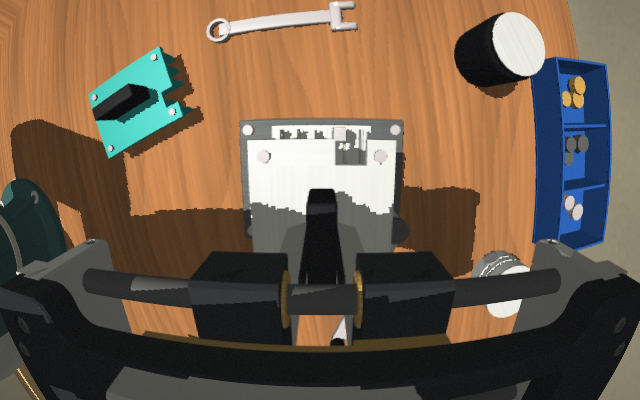

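View pics/side16.png

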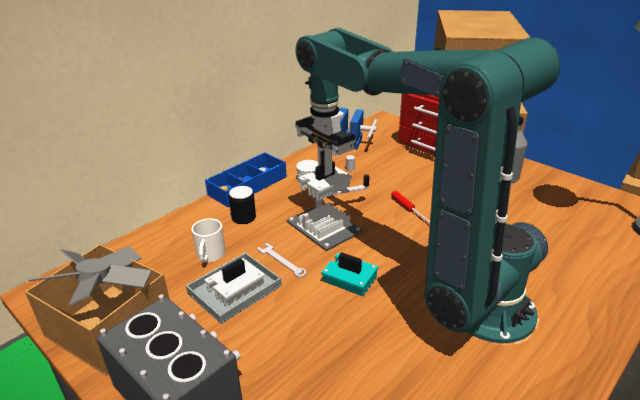

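```bash
python3 - <<'E'
from h import *
for n in (9,10,16):
    s=pickle.load(open(f"wrist{n}.pkl","rb"));T=s["tool"];g=cv2.cvtColor(s["color"],cv2.COLOR_RGB2GRAY).astype(float)
    sc=[]
    hsv=cv2.cvtColor(s["color"],cv2.COLOR_RGB2HSV);w=((hsv[...,1]<35)&(hsv[...,2]>215))
    # left, right edge cols at rows 175..190; top edge row at cols 275..325
    L=[np.nonzero(w[r,230:300])[0][0]+230 for r in range(172,195)]
    Rr=[np.nonzero(w[r,370:420])[0][-1]+370 for r in range(172,195)]
    t=[np.nonzero(w[132:200,c])[0][0]+132 for c in range(285,325)]
    nl=[np.nonzero(~w[r,300:366])[0][0]+300 for r in range(146,160)]
    print(n,np.mean(L),np.mean(Rr),np.mean(t),np.mean(nl))
    z=T[2,3]-.011
    C=onz(s,[[np.mean(L),183.],[np.mean(Rr)+1,183.],[305,np.mean(t)]],z,T)
    Ti=np.linalg.inv(T);c=(C@Ti[:3,:3].T+Ti[:3,3]);print((c*1000).round(1), "width",np.linalg.norm(c[1]-c[0])*1e3,"xmid",(c[1]+c[0])[0]*500)
s=pickle.load(open("wrist16.pkl","rb"));T=s["tool"]
b=onz(s,[[248,130],[396,130]],.013,T);print(b,b.mean(0))
E
```

```text
9 249.56521739130434 393.1304347826087 140.375 335.0
[[-47.  -32.9  10.8]
 [ 44.7 -32.8  11.2]
 [-11.5 -59.2  11. ]] width 91.69681977750719 xmid -1.1637698472006242
10 249.52173913043478 393.3478260869565 140.125 335.64285714285717
[[-47.  -32.9  11. ]
 [ 44.8 -33.   11. ]
 [-11.5 -59.4  11. ]] width 91.86348549765722 xmid -1.1018262708708537
16 249.17391304347825 393.2608695652174 136.275 335.0
[[-47.3 -32.8  11. ]
 [ 44.7 -32.8  11. ]
 [-11.5 -61.7  11. ]] width 92.02161524223484 xmid -1.3190895059797536
[[0.46247868 0.09153747 0.013     ]
 [0.6297496  0.06993112 0.013     ]] [0.54611414 0.08073429 0.013     ]
```

Call:
send_rows:
  rows: [-0.5,3.5,-10,0,0,0,0,0,3,-20,0,0,0,0,0,0,-24,0,0,0,0,0,0,-16,0,0,0,0,0,0,-8,0,0,0,0,0,0,0,0,0,0,0,0,0,0,0,0,0,0,0,0,0,0,0,0,0]

```text
time: 20.05
tool_pos: [0.5388, 0.023, 0.1065]
ee_rot: [-3.141, -0.002, -0.128]
wrist_force: [-0.8, 0.3, -6.2]
width: 0.0157
```

```bash
python3 look.py 17 wrist side;  python3 -c "
import cv2;a=cv2.imread('pics/side17.png')[160:260,270:390];cv2.imwrite('pics/s17c.png',cv2.resize(a,None,fx=5,fy=5,interpolation=cv2.INTER_CUBIC))"
```

```text
20.05 [0.5388 0.023  0.1065] [-1.7999e+02 -1.2000e-01 -7.3400e+00] [-0.8  0.3 -6.2] 0.0157
```

View pics/wrist17.png

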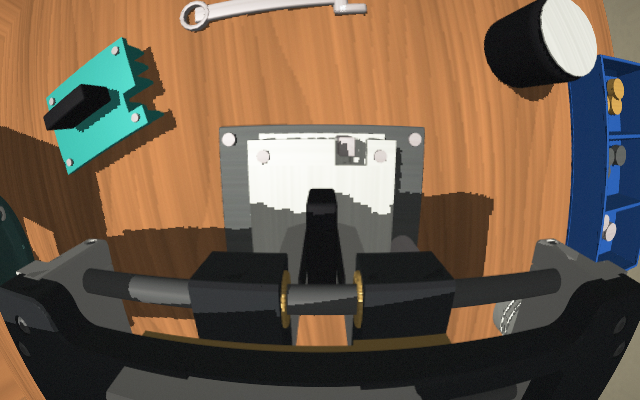

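View pics/s17c.png

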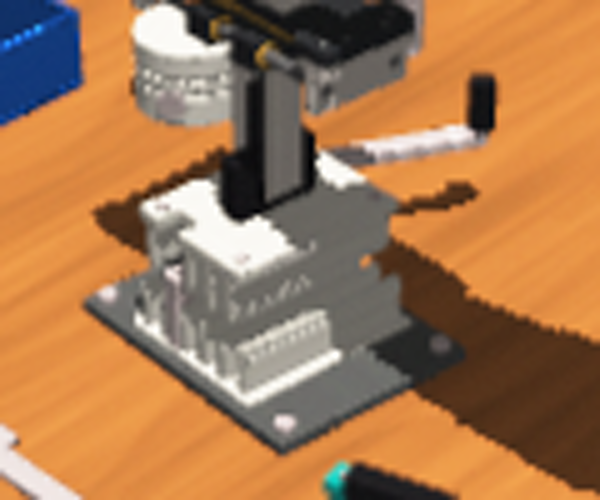

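The key post top (345,145) shows within the notch (335–367). I check the alignment numerically.

```bash
python3 - <<'E'
from h import *
s=pickle.load(open("wrist17.pkl","rb"));T=s["tool"]
b=onz(s,[[229,139.5],[415,139.5]],.013,T);print("bolts",b)
R=Rn.from_euler("z",-7.3,degrees=True).as_matrix();c=np.array([.538,.0213,0])
print("expect bolts/key",proj(s,c+np.array([[-84,60,13],[84,60,13],[12,62,62],[24,62,62]])/1000@R.T,T).round(1))
a=np.linalg.inv(R)@(T[:3,3]-c);print("tool in base mm",a*1e3)
im=s["color"][120:175,300:420,::-1];cv2.imwrite("pics/w17c.png",cv2.resize(im,None,fx=6,fy=6,interpolation=cv2.INTER_CUBIC))
E
```

```text
bolts [[0.46239495 0.09136027 0.013     ]
 [0.62867954 0.07004701 0.013     ]]
expect bolts/key [[228.9 139.4]
 [415.3 139.4]
 [339.2 137. ]
 [355.8 137.2]]
tool in base mm [  0.61595947   1.76649649 106.51868124]
```

View pics/w17c.png

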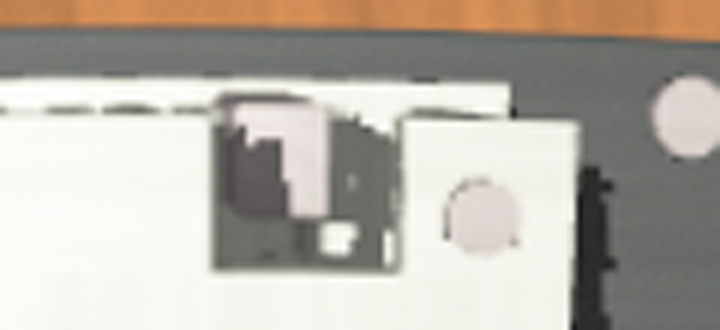

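Call:
send_rows:
  rows: [-0.6,-0.5,-4,0,0,0,0,0,0,-4,0,0,0,0,0,0,-4,0,0,0,0,0,0,-3,0,0,0,0,0,0,-3,0,0,0,0,0,0,-3,0,0,0,0,0,0,-2,0,0,0,0,0,0,0,0,0,0,0]

```text
time: 21.15
tool_pos: [0.5374, 0.0225, 0.0822]
ee_rot: [3.142, 0.0, -0.128]
wrist_force: [0.1, 0.4, -6.0]
width: 0.0158
```

```bash
python3 look.py 18
```

```text
21.15 [0.5374 0.0225 0.0822] [ 1.80e+02  2.00e-02 -7.34e+00] [ 0.1  0.4 -6. ] 0.0158
```

The fins have entered ~8 mm with no contact force. I continue.

Call:
send_rows:
  rows: [0,0,-3,0,0,0,0,0,0,-3,0,0,0,0,0,0,-3,0,0,0,0,0,0,-3,0,0,0,0,0,0,-3,0,0,0,0,0,0,-2,0,0,0,0,0,0,-1,0,0,0,0,0,0,0,0,0,0,0]

```text
time: 22.15
tool_pos: [0.5375, 0.0225, 0.0644]
ee_rot: [3.142, -0.0, -0.128]
wrist_force: [0.1, -0.5, -5.8]
width: 0.0161
```

```bash
python3 look.py 19
```

```text
22.15 [0.5375 0.0225 0.0644] [180.    -0.    -7.34] [ 0.1 -0.5 -5.8] 0.0161
```

Call:
send_rows:
  rows: [0,0,-1,0,0,0,0,0,0,-1,0,0,0,0,0,0,-1,0,0,0,0,0,0,-0.7,0,0,0,0,0,0,-0.5,0,0,0,0,0,0,0,0,0,0,0,0,0,0,0,0,0,0,0,0,0,0,0,0,0]

```text
time: 23.15
tool_pos: [0.5376, 0.0225, 0.0603]
ee_rot: [-3.142, -0.0, -0.128]
wrist_force: [0.4, 0.5, -5.9]
width: 0.0157
```

```bash
python3 look.py 20
```

```text
23.15 [0.5376 0.0225 0.0603] [-1.80e+02 -1.00e-02 -7.34e+00] [ 0.4  0.5 -5.9] 0.0157
```

Call:
send_rows:
  rows: [0,0,-0.5,0,0,0,0,0,0,-0.5,0,0,0,0,0,0,-0.5,0,0,0,0,0,0,0,0,0,0,0,0,0,0,0,0,0,0,0,0,0,0,0,0,0,0,0,0,0,0,0,0,0,0,0,0,0,0,0]

```text
time: 24.15
tool_pos: [0.5377, 0.0226, 0.0599]
ee_rot: [-3.142, -0.001, -0.128]
wrist_force: [-4.4, 0.8, 6.0]
width: 0.0159
```

```bash
python3 look.py 21
```

```text
24.15 [0.5377 0.0226 0.0599] [-1.7999e+02 -4.0000e-02 -7.3400e+00] [-4.4  0.8  6. ] 0.0159
```

The module is in contact at the expected height, with force going from -5.9 to +6 N. I release it and look.

Call:
send_rows:
  rows: [0,0,0.5,0,0,0,0,0,0,0,0,0,0,0.6,0,0,0,0,0,0,0.6,0,0,0,0,0,0,0.6,0,0,0,0,0,0,0.6,0,0,0,0,0,0,0.6,0,0,20,0,0,0,0.6,0,0,50,0,0,0,0.5]

```text
time: 25.15
tool_pos: [0.5353, 0.0226, 0.1267]
ee_rot: [3.141, 0.007, -0.128]
wrist_force: [0.5, 0.4, 0.6]
width: 0.0494
```

```bash
python3 look.py 22 wrist side;python3 -c "
import cv2;a=cv2.imread('pics/side22.png')[160:260,270:390];cv2.imwrite('pics/s22c.png',cv2.resize(a,None,fx=5,fy=5,interpolation=cv2.INTER_CUBIC))"
```

```text
25.15 [0.5353 0.0226 0.1267] [179.97   0.41  -7.34] [0.5 0.4 0.6] 0.0494
```

View pics/wrist22.png

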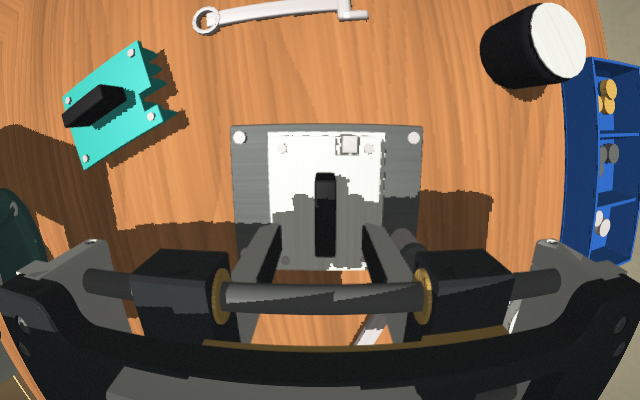

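View pics/s22c.png

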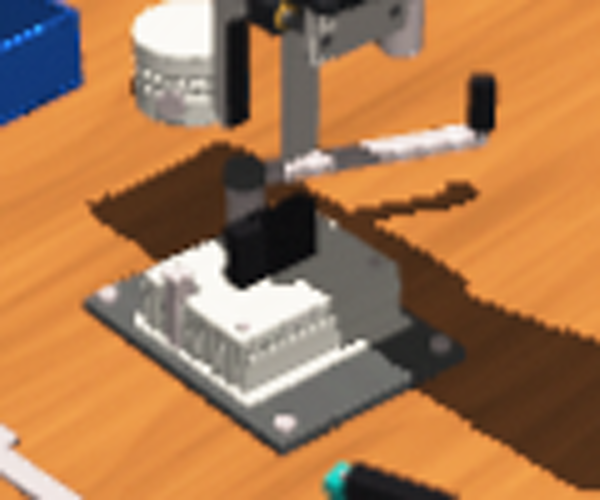

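The spare is seated with the key post (346,145) through its notch. Now the bar: I move over the knob.

Call:
send_rows:
  rows: [0,-40,4,0,0,-5,0.5,0,-50,2,0,0,-6,0.5,0,-50,0,0,0,-6,0.5,-2,-40,0,0,0,-6,0.5,0,-10,0,0,0,0,0.5,0,0,0,0,0,0,0.5,0,0,0,0,0,0,0.5,0,0,0,0,0,0,0.5]

```text
time: 26.25
tool_pos: [0.5357, -0.1662, 0.1353]
ee_rot: [-3.141, -0.0, -0.527]
wrist_force: [-0.2, -0.2, -0.8]
width: 0.0468
```

```bash
python3 look.py 23 wrist
```

```text
26.25 [ 0.5357 -0.1662  0.1353] [-179.99   -0.    -30.22] [-0.2 -0.2 -0.8] 0.0468
```

View pics/wrist23.png

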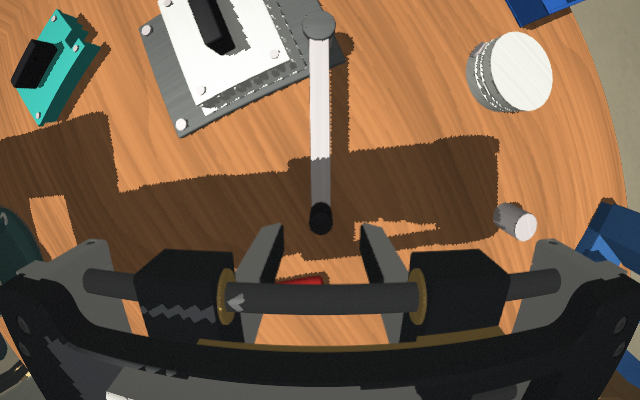

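Call:
send_rows:
  rows: [-1.5,-3,-30,0,0,0,0.5,0,0,-30,0,0,0,0.5,0,0,0,0,0,0,0.5,-11.4,7.3,0,0,0,-5,0.5,-10.9,8.3,0,0,0,-5,0.5,-10,9.2,0,0,0,-5,0.5,-9.2,10,0,0,0,-5,0.5,-8.3,10.9,0,0,0,-5,0.5]

```text
time: 27.3
tool_pos: [0.4851, -0.1251, 0.0773]
ee_rot: [-3.14, -0.004, -0.968]
wrist_force: [-0.3, -1.3, -1.4]
width: 0.0473
```

```bash
python3 look.py 24 wrist
```

```text
27.3 [ 0.4851 -0.1251  0.0773] [-179.93   -0.22  -55.48] [-0.3 -1.3 -1.4] 0.0473
```

View pics/wrist24.png

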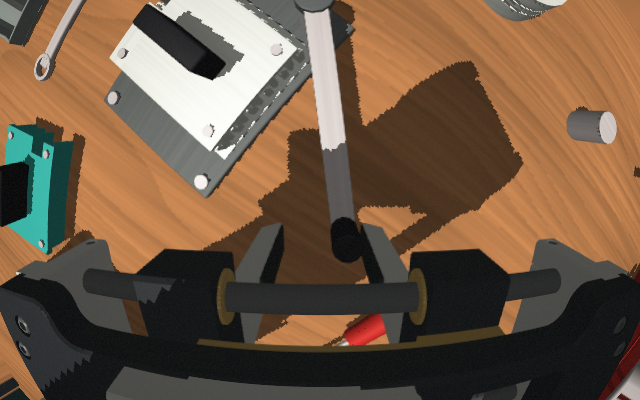

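The knob (346,235) is against the trailing finger and following. I continue.

Call:
send_rows:
  rows: [-7.3,11.4,0,0,0,-5,0.5,-6.3,12,0,0,0,-5,0.5,-5.2,12.5,0,0,0,-5,0.5,-4,13,0,0,0,-5,0.5,-3,13.2,0,0,0,-5,0.5,-1.8,13.5,0,0,0,-5,0.5,-0.6,13.6,0,0,0,-5,0.5,0,0,0,0,0,0,0.5]

```text
time: 28.35
tool_pos: [0.457, -0.0351, 0.0766]
ee_rot: [-3.139, -0.0, -1.573]
wrist_force: [0.2, 0.2, 0.2]
width: 0.0471
```

```bash
python3 look.py 25 wrist
```

```text
28.35 [ 0.457  -0.0351  0.0766] [-1.7986e+02 -2.0000e-02 -9.0130e+01] [0.2 0.2 0.2] 0.0471
```

View pics/wrist25.png

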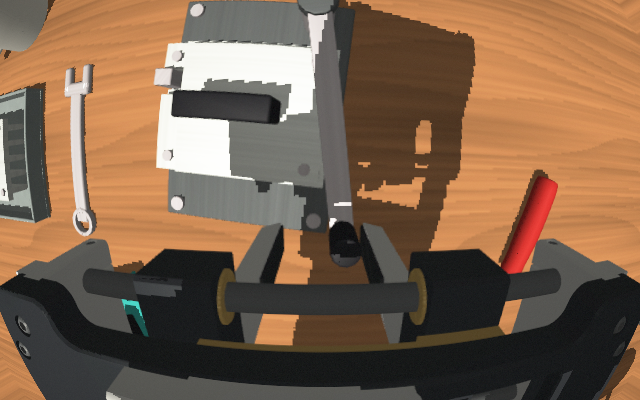

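Call:
send_rows:
  rows: [0.2,8.2,0,0,0,-3,0.5,0.5,8.2,0,0,0,-3,0.5,1,8.1,0,0,0,-3,0.5,1,5,0,0,0,-2,0.5,0,0,0,0,0,0,0.5,0,0,0,0,0,0,0.5,0,0,0,0,0,0,0.5,0,0,0,0,0,0,0.5]

```text
time: 29.4
tool_pos: [0.4587, -0.0062, 0.0752]
ee_rot: [3.142, -0.0, -1.769]
wrist_force: [0.1, -0.6, -0.2]
width: 0.0471
```

```bash
python3 look.py 26
```

```text
29.4 [ 0.4587 -0.0062  0.0752] [ 180.     -0.   -101.34] [ 0.1 -0.6 -0.2] 0.0471
```

Call:
send_rows:
  rows: [0.4,2,0,0,0,-1,0.5,0.4,2,0,0,0,-1,0.5,0.3,1.5,0,0,0,0,0.5,0.3,1.5,0,0,0,0,0.5,0,0,0,0,0,0,0.5,0,0,0,0,0,0,0.5,0,0,0,0,0,0,0.5,0,0,0,0,0,0,0.5]

```text
time: 30.4
tool_pos: [0.4601, 0.0009, 0.0751]
ee_rot: [3.141, -0.0, -1.804]
wrist_force: [-0.3, -0.5, 0.2]
width: 0.0472
```

```bash
python3 look.py 27
```

```text
30.4 [0.4601 0.0009 0.0751] [ 179.99   -0.   -103.35] [-0.3 -0.5  0.2] 0.0472
```

Call:
send_rows:
  rows: [0.2,1,0,0,0,0,0.5,0.2,1,0,0,0,0,0.5,0.2,1,0,0,0,0,0.5,0,0,0,0,0,0,0.5,0,0,0,0,0,0,0.5,0,0,0,0,0,0,0.5,0,0,0,0,0,0,0.5,0,0,0,0,0,0,0.5]

```text
time: 31.4
tool_pos: [0.4601, 0.0011, 0.075]
ee_rot: [3.141, -0.006, -1.804]
wrist_force: [-2.4, -7.8, -0.0]
width: 0.047
```

```bash
python3 look.py 28 wrist
```

```text
31.4 [0.4601 0.0011 0.075 ] [ 179.98   -0.36 -103.39] [-2.4 -7.8 -0. ] 0.047
```

View pics/wrist28.png

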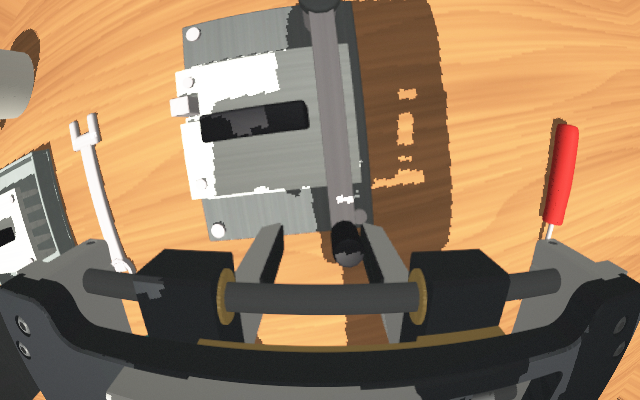

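The bar stopped with 8 N at the expected closed angle. I back off, rise and clear the view.

Call:
send_rows:
  rows: [-0.5,-5,0,0,0,0,0.5,-1,-8,0,0,0,0,0.5,0,0,10,0,0,0,0.5,0,0,30,0,0,0,0.5,0,0,50,0,0,0,0.5,-20,-50,10,0,0,0,0.5,-10,-60,0,0,0,0,0.5,0,-60,0,0,0,0,0.5]

```text
time: 32.45
tool_pos: [0.4294, -0.1803, 0.177]
ee_rot: [-3.138, -0.0, -1.803]
wrist_force: [0.6, 0.3, 0.3]
width: 0.0471
```

Call:
send_rows:
  rows: [0,-50,0,0,0,0,0.5,0,-50,0,0,0,0,0.5,0,-30,0,0,0,0,0.5,0,0,0,0,0,0,0.5,0,0,0,0,0,0,0.5,0,0,0,0,0,0,0.5,0,0,0,0,0,0,0.5,0,0,0,0,0,0,0.5]

```text
time: 33.45
tool_pos: [0.4294, -0.3085, 0.1754]
ee_rot: [-3.141, -0.0, -1.803]
wrist_force: [-0.8, 0.1, 0.2]
width: 0.0472
```

```bash
python3 look.py 29 top side;python3 -c "
import cv2;a=cv2.imread('pics/side29.png')[160:260,270:390];cv2.imwrite('pics/s29c.png',cv2.resize(a,None,fx=5,fy=5,interpolation=cv2.INTER_CUBIC))
a=cv2.imread('pics/top29.png')[165:275,270:370];cv2.imwrite('pics/t29c.png',cv2.resize(a,None,fx=5,fy=5,interpolation=cv2.INTER_CUBIC))"
```

```text
33.45 [ 0.4294 -0.3085  0.1754] [-1.7998e+02 -1.0000e-02 -1.0329e+02] [-0.8  0.1  0.2] 0.0472
```

View pics/top29.png

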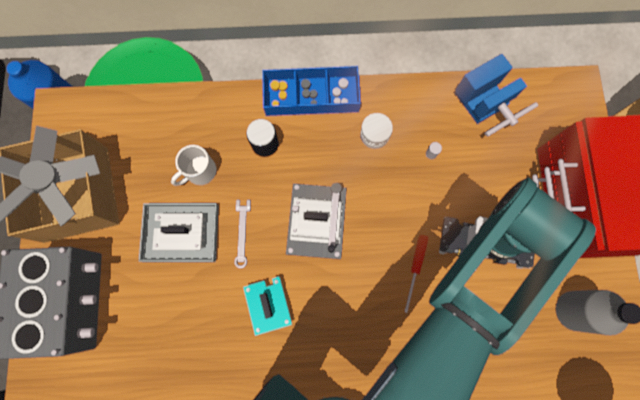

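View pics/t29c.png

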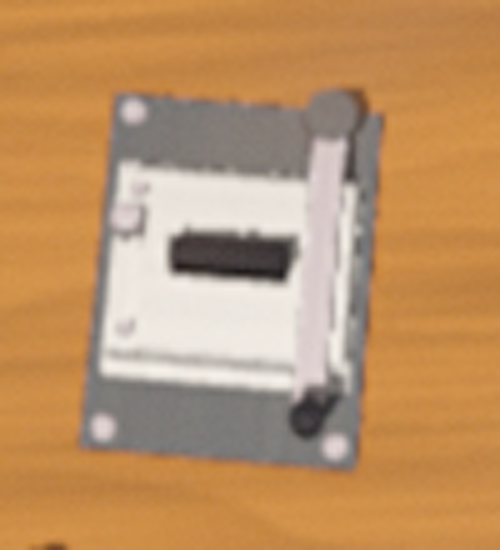

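View pics/s29c.png

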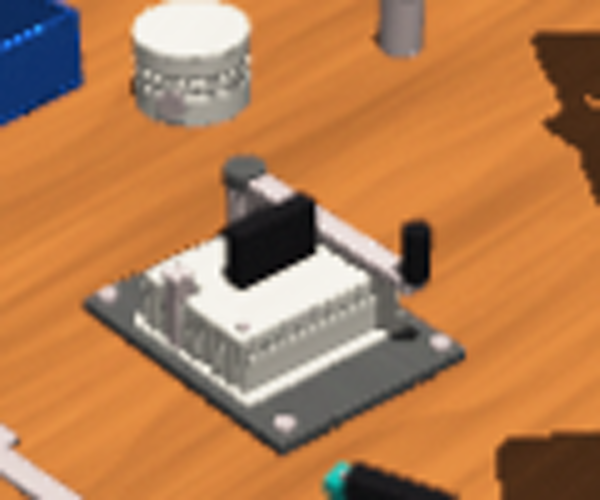

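```bash
python3 - <<'E'
from h import *
s=pickle.load(open("top29.pkl","rb"));s0=pickle.load(open("top0.pkl","rb"))
f=lambda u,v:(270+u/5-.4,165+v/5-.4)
h=onz(s,[f(333,113)],.063)[0];k=onz(s,[f(310,412)],.099)[0];H=np.array([.6105,-.0335])
for hh in (h[:2],H): d=k[:2]-hh;print(np.degrees(np.arctan2(d[1],d[0]))-172.7,np.linalg.norm(d))
sh=[f(325,140),f(313,390)]; p=onz(s,sh,.063);print("bar axis deg",np.degrees(np.arctan2(*(p[1]-p[0])[[1,0]]))-172.7)
hsv=cv2.cvtColor(s["color"],cv2.COLOR_RGB2HSV);hs0=cv2.cvtColor(s0["color"],cv2.COLOR_RGB2HSV)
for n,(u0,u1,v0,v1) in dict(mug=(165,220,140,190),filt=(240,285,112,165),piston=(355,398,108,152),socket=(422,445,140,162),wrench=(228,252,195,272),turq=(240,295,275,338)).items():
    print(n,np.abs(s["color"][v0:v1,u0:u1].astype(int)-s0["color"][v0:v1,u0:u1]).mean().round(2))
for c in(hsv,hs0):
    m=(c[...,1]>200)&((c[...,0]<5)|(c[...,0]>175));m[:,:405]=0;m[:,432:]=0;m[:225]=0;m[285:]=0
    y,x=np.nonzero(m);print("driver",x.mean(),y.mean(),len(x))
m=(hsv[...,1]<60)&(hsv[...,2]>190);q=np.zeros(m.shape,bool);q[205:258,150:212]=m[205:258,150:212];print("old",rect(s,q,.042)[:3])
E
```

```text
-0.00785497788695011 0.1565741586088868
-0.2143681012363743 0.15618603821200777
bar axis deg 1.7428079716002856
mug 6.22
filt 5.98
piston 6.72
socket 6.39
wrench 6.42
turq 6.71
driver 417.6906474820144 262.19424460431657 139
driver 418.8429752066116 255.80165289256198 242
old (array([0.51934357, 0.37555762]), (121.42938995361328, 94.58489990234375), 87.42147827148438)
```

The knob is at 0.0–0.2° from closed, and the old module lies centred in the tray. Bystanders are unchanged; the driver is partly shaded but at the same px (426,236)–(407,310). I hand the job in.

```bash
python3 -c "
from bench import *
print(close_job())"
```

```text
the job is handed in; nothing more can be done
None
```

The swap is done and the job is handed in at about 33 s of the 72 s allowed. I swung the bar out to about 1.17 rad and set the old module upright in the grey tray. Then I turned the spare about 46° and lowered it with its notch over the key post. Last, I swung the bar closed until it met its stop at about 8 N.

**Last checks:**
- **Spare:** it touched down at about 6 N at the height where the old module had sat. The key post shows through its notch.
- **Bar:** measured at the knob, it is within about 0.2° of closed. A rougher reading along the bar's own edge gave 1.7°, but the firm stop supports closed.
- **Old module:** it is centred in the tray to within about 4 mm, upright and clear of the walls.
- **Bystanders:** the mug, filter, piston, socket and wrench, and the turquoise look-alike, match the first picture. The driver's colour check disagreed: its red area was smaller and its centre about 6 px off. I put this down to the arm's shadow, since by eye its ends are at the same pixels, and I did not measure it further.
- **Gripper:** it ended well clear of everything, and I saw no force above about 10 N.

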